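# Find the top of a cam lobe on the bench centres

### The job

Slide the dial gauge along its rail until it is fully home against the stop, so that its plunger stands over the cam lobe. Then turn the camshaft (the spoked wheel on its end is there for that) until the gauge shows its highest reading, the tip of the lobe right under the plunger, and leave it standing there. Do not touch the plunger, and leave the loose things around where they lie.

Things in the scene. Friction and masses are not known exactly. Their poses are not given: they have to be found in the camera images.
- fixture: Green bench centres, base plate 220 x 360 x 20 mm, fixed to the bench; a steel camshaft lies level between headstock (y 85 to 125 mm, top z 135) and tailstock (y -172 to -138, top z 115). Origin: on the bench below the shaft; y runs along the shaft, x across, z up. Shaft axis at x = 0, z = 100 mm; the gauge's rail runs along y at x = 72 mm.
- capstan (a point): Centre of the spoked wheel on the shaft outside the headstock (fixture frame 0, 160, 100 mm). Six round spokes 60 degrees apart, 12 mm thick, reach 75 mm from the axis; hub radius 22 mm. It turns in the fixture's x-z plane, nothing stands above it. A fingertip let down between two spokes can push the upper ones along x.
- shaft (a joint): Turning angle of camshaft and wheel, rad. At 0, and at every multiple of 1.047, one spoke stands straight up. It grows as the top of the wheel moves to fixture +x. Turns both ways for more than a turn; stiff enough (0.15 N m, 2 to 3 N at the spoke ends) to stay where it is left.
- lobe (a point): Point on the shaft axis in the middle of the cam lobe (fixture y = 10 mm). The lobe is 18 mm wide, its round back has radius 14 mm, its tip lies 26 mm from the axis. It turns with the shaft, at an angle to the spokes that differs from run to run; at the start its tip is 70 to 190 degrees short of the top, counted in the growing direction of the shaft joint.
- gauge (a joint): Travel of the gauge carriage along its rail towards fixture +y, m: 0 at the tailstock end, 0.110 fully home against the stop, plunger over the lobe. It starts at 0 to 0.05 and slides with about 3 N of friction, staying where it is left.
- gauge_post (a point): Centre of the black ball, 28 mm across, on top of the gauge carriage's upright post, at fixture x = 72 mm, y = -100 mm + travel, z = 221 mm. The post is 16 mm thick, bare from z = 170 to 207 mm, taller than the rest of the gauge; the carriage can be pushed along by it.
- dial (a point): Centre of the gauge's round white dial face, looking up, in a black case 100 mm across, at fixture x = 0, y = -100 mm + carriage travel, z = 176 mm. Dark scale marks run clockwise from the side towards fixture -x.
- plunger: The gauge's sprung upright plunger (2 to 3 N) under the dial, with a ball foot 16 mm across; origin at the ball's centre, z = 122.5 mm when hanging free, about 11 mm higher on the tip of the lobe. Over the round back of the lobe it hangs just clear.
- needle (a joint): Swing of the dial needle, rad, clockwise seen from above, 0.2 rad per mm of plunger lift. 0 (needle to fixture -x) while the plunger hangs free; climbs over the last 60 degrees or so before the tip of the lobe, peaks at about 2.22 with the tip exactly under the plunger, falls away beyond; 10 degrees off the tip it has lost about 0.13 rad.
- spanner: Open-end spanner, 150 mm, lying on the front (-x) ledge of the fixture's base plate; leave alone.
- bush: Stepped steel bush, 28 mm across and 45 mm high, standing on the front ledge; leave alone.
- grease: Tin, 72 mm across, 90 mm high; leave alone.
- driver: Screwdriver, 190 mm, lying on the bench; leave alone.
- mallet: Hammer, 260 mm, lying on the bench; leave alone.
- spare_shaft: Spare shaft with three collars, 170 mm, lying on the bench; leave alone.

How it is judged (in metres and radians):
On the way, in this order (a step that is already met when the one before it is completed fails the run):
1. the gauge is pushed fully home against its stop (within 5 mm) (value of joint gauge above 0.105 m), for 0.2 s.
2. the gauge shows its highest reading (value of joint needle above 1.98 rad and value of joint gauge above 0.105 m), for 0.2 s.
At the end, for the whole second after the job is handed in: The gauge is home (travel over 105 of 110 mm), the needle stands above 1.98 rad (its peak is about 2.22), that is the tip of the lobe within about 14 degrees of the top, and the shaft is at rest (all of step 2 and velocity of joint shaft between -0.1 and 0.1 rad/s); the robot touches nothing.
It fails at once if a loose thing on or around the fixture was moved by more than 25 mm (distance of any of spanner, bush, grease, driver, mallet, spare_shaft from where it was at the start of the episode above 0.025 m).
It fails at once if the robot touched the plunger (contact force between any of the fingers, the arm and plunger above 0.5 N).
It also fails if it takes over 72 s, if anything falls off the work surface, if the arm or the gripper's body presses on something with over 40 N, if the wrist force passes 120 N, or if a joint passes its speed limit or range.

### The arm

A 6-joint arm with a two-finger parallel gripper is mounted at the origin on the work surface. World frame = base frame: x ahead of the robot, y to its left, z up, the work surface at z = 0. Lengths are in m, angles in degrees, forces in N, time in s.
With the tool pointing down it reaches from about 0.3 to 0.75 m from the base axis. Payload 8.5 kg.
Tool frame: the origin (TCP) lies between the finger pads; the fingertips stand 17 mm ahead of it and the grasp point (between the pads) lies 2 mm behind it (env.tip_reach is the distance from the TCP to the fingertips, in m); z points along the fingers, y is the line along which they close (so a half turn about z gives the same grasp; the last joint's range is limited). The gripper opens to 85 mm and grips with 20 to 120 N. Pads are 22 mm wide; open, the fingers measure 114 mm over their backs; the gripper's body (76 mm by 85 mm) begins 54 mm behind the grasp point. The pads swing forward as they close: fully open they stand 13 mm farther back than shut.
Start: joints at [-86.018, 21.807, 74.336, -0, 83.858, -12.336], TCP at [0.155, -0.528, 0.248] pointing down, gripper open.
Joint ranges: [-178.18, 178.18], [-50.72, 133.34], [12.68, 142.11], [-81.47, 261.47], [9.98, 163.14], [-165.26, 165.26]. Speed limits (degrees/s): [136.94, 136.94, 180, 180, 180, 180].

### API

Orientations are given as a 3x3 rotation matrix whose columns are the frame's x, y, z axes.
In Python, from rig import env, viewer gives the robot as it stands.
- The arm moves only by the tool move_arm, never from a script. Its argument "motion" is a list of rows, each a list of 2 entries, a list of its own where there are three numbers: the shift along the tool's x, y, z normalised to -1 to 1, where 1 is 50 mm, then the turn, a rotation vector about the tool's x, y, z normalised to -1 to 1, where 1 is 8 degrees. A call has 1 to 20 rows; each row shifts and turns the commanded pose from where the row before left it, along the tool's axes as they then stand; what a row does not reach is not made up. A row lasts 1/10 s, in which the tool goes at most 50 mm and 8.59 degrees, less where a joint would pass 70% of its speed; a pose out of reach is approached as far as the arm can. A call with a number of a shift or a turn outside -1 to 1 is refused whole. A call with a gripper value outside its range is refused whole. "claw" is the closure, from 0 (fully open) to 1 (shut), set as the call begins (left out, the last holds). The fingers move at their own pace and stop on an object; "force" is the grip in N (left out, the last holds). Time passes only in rows, so rows that do not move let the fingers close. It gives the time, the measured TCP pose, the force, the opening and the grip force at its end, in the units of the state.
- env.observe(): the state, without advancing time (a new reading comes with each control period).
- viewer.get_image(name): name is "scene" or "top" or "wrist"; returns a dict with "frame" (420x560x3 uint8, red, green, blue), "depth" (420x560 float32, m along the optical axis (not along the pixel's ray), 0 where there is no reading), "fx", "fy", "cx", "cy" (pixels), "eye" and "attitude" of the camera in the world; the wrist camera has in their place "T_tool_cam" (4x4, takes a point from camera to tool coordinates, whose origin is the TCP and whose axes are the flange's). Camera axes: x right, y up, looking along -z (the intrinsics and any distortion apply to the point x, -y, -z); pixel columns grow to the right and rows downward; lengths in m; the calibration is good to about 2 mm. A picture is of the moment at which its call begins: read the wrist's pose just before it.
- env.close_job(): hands the job in; it is judged then, once.
The state is a dict: "time_s": time; "q": joint angles; "qvel": joint speeds; "joint_efforts": joint torques, N m; "position": TCP position; "tool_rot": TCP orientation; "ft_force": force on the tool from outside, world axes, zero at the start; "wrist_torque": the same for the moment, N m; "grip_width": finger opening in m; "gripper_force": force on a finger pad.
Only numpy, scipy, OpenCV 4.12 (cv2) and the standard library are available. Lean on these libraries where they do the work, as an engineer would, in place of code of your own. Each camera call takes 0.05 s, during which the arm holds its last target. There are 200 camera calls.

## Working session

There is one attempt and no reset: what is moved stays moved. The work goes in short steps, Python scripts to look and compute and a tool call to move; the robot and the scene stay as the last step left them, time stands still between calls to the robot, and variables do not carry over. Pictures are saved under pics/ and viewed, at most 10 in all, crops included, and the job is handed in when it is done.

Besides the shell and the picture viewer there is one more tool, called after "Call:" as a command line: name --argument value ..., lists and objects as JSON in quotes. move_arm: Moves the arm, as the interface text tells. Scaled input: -1 to 1 covers 50 mm each way for a shift and 8 degrees each way for a turn. Its arguments: {"type":"object","properties":{"motion":{"type":"array","items":{"type":"array"}},"claw":{"type":"number"},"force":{"type":"number"}},"required":["motion"]}

```bash
mkdir -p pics && cat > h.py <<'E'
import numpy as np, cv2
from rig import env, viewer
def pts(im):
    d=im["depth"]; v,u=np.mgrid[:d.shape[0],:d.shape[1]]
    c=np.stack([(u-im["cx"])/im["fx"]*d,-(v-im["cy"])/im["fy"]*d,-d],-1)
    return c@np.array(im["attitude"]).T+np.array(im["eye"])
def ray(im,u,v,z):
    r=np.array(im["attitude"])@np.array([(u-im["cx"])/im["fx"],-(v-im["cy"])/im["fy"],-1.])
    e=np.array(im["eye"]); return e+r*(z-e[2])/r[2]
def save(n,f): cv2.imwrite(f"pics/{n}.png",cv2.cvtColor(f,cv2.COLOR_RGB2BGR))
E
python3 - <<'E'
from h import *
a=viewer.get_image("scene");b=viewer.get_image("top")
save("scene0",a["frame"]);save("top0",b["frame"])
for i in(a,b):print(i["eye"],i["attitude"],i["fx"],{k for k in i})
o=env.observe();print(o["position"],o["tool_rot"],o["time_s"],env.tip_reach)
E
```

```text
[0.94330492 0.7037119  1.3832027 ] [[-0.86772963 -0.40947482  0.28173688]
 [ 0.49684069 -0.73049206  0.46854102]
 [ 0.01395081  0.54654527  0.83731335]] 447.56798251566545 {'frame', 'fy', 'cy', 'eye', 'cx', 'depth', 'attitude', 'fx'}
[ 0.28047697 -0.01896532  1.78932307] [[ 0.00717026  0.98962611 -0.14348778]
 [-0.99995086  0.0061135  -0.00780436]
 [-0.00684619  0.14353669  0.98962132]] 538.4403738389726 {'frame', 'fy', 'cy', 'eye', 'cx', 'depth', 'attitude', 'fx'}
[ 0.15450045 -0.52761311  0.24778811] [[ 9.59712871e-01  2.80982548e-01 -1.14977996e-04]
 [ 2.80982463e-01 -9.59712060e-01  1.27162588e-03]
 [ 2.46958910e-04 -1.25270252e-03 -9.99999185e-01]] 0.1 0.017
```

View pics/scene0.png

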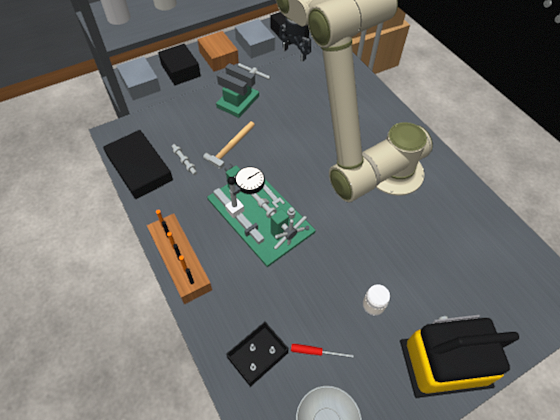

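View pics/top0.png

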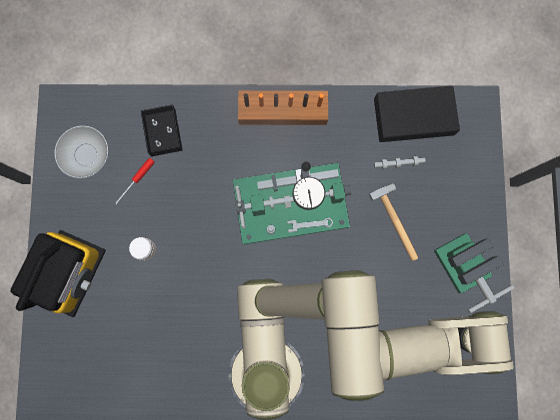

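The top view shows the green fixture at columns 235–350, rows 165–243. The wheel is at its left end (about 240, 203), the dial at (309, 192) and the black ball at (306, 167). Fixture +y is roughly world +y and +x roughly world +x.

```bash
cat > fix.py <<'E'
from h import *
def green(im,P):
    h=cv2.cvtColor(im["frame"],cv2.COLOR_RGB2HSV)
    return (h[...,0]>65)&(h[...,0]<90)&(h[...,1]>90)&(P[...,0]>.3)&(abs(P[...,1])<.35)&(P[...,0]<.75)
if __name__=="__main__":
    for n in("top","scene"):
        im=viewer.get_image(n);P=pts(im);g=green(im,P)&(abs(P[...,2]-.02)<.008)
        g=cv2.morphologyEx(g.astype(np.uint8),cv2.MORPH_OPEN,np.ones((2,2)))>0
        Q=P[g]; r=cv2.minAreaRect((Q[:,:2]*1000).astype(np.float32)); print(n,g.sum(),Q[:,2].mean(),r)
        # ball: dark, high
        f=im["frame"].max(-1); roi=(P[...,0]>.4)&(P[...,0]<.75)&(abs(P[...,1])<.3)
        m=roi&(P[...,2]>.195)&(P[...,2]<.26)
        print("high",m.sum(),np.median(P[m],0) if m.any() else 0, P[m].min(0),P[m].max(0))
        w=roi&(im["frame"].min(-1)>190)&(P[...,2]>.15)
        print("dial",w.sum(),P[w].mean(0),P[w].min(0),P[w].max(0))
        k=roi&(P[...,2]>.03); v,u=np.where(roi&g)
        c=im["frame"][max(v.min()-15,0):v.max()+15,max(u.min()-15,0):u.max()+15]
        print("crop origin",u.min()-15,v.min()-15)
        save("crop_"+n,cv2.resize(c,None,fx=4,fy=4,interpolation=cv2.INTER_CUBIC)); print(c.shape)
E
python3 fix.py
```

```text
top 3320 0.027057324153615645 ((479.0367736816406, -95.59703063964844), (366.3437805175781, 360.7077941894531), 9.508923530578613)
high 69 [ 0.63231237 -0.11676346  0.22999347] [ 0.62014123 -0.12948856  0.21928238] [ 0.64592262 -0.10240625  0.24033495]
dial 644 [ 0.56395748 -0.12881679  0.17579998] [ 0.51945078 -0.17211614  0.16495826] [ 0.60779511 -0.08358912  0.18854348]
crop origin 219 150
(109, 146, 3)
scene 2351 0.02661268939967636 ((644.546875, 266.56768798828125), (1001.2500610351562, 344.82452392578125), 74.65347290039062)
high 70 [ 0.63854097 -0.10774338  0.22806507] [ 0.62411849 -0.12238884  0.19544059] [ 0.65013142 -0.09721792  0.23828154]
dial 435 [ 0.56445985 -0.1256955   0.17535452] [ 0.51961623 -0.17363659  0.16754264] [0.6090083  0.08742444 0.18274709]
crop origin 194 166
(115, 136, 3)
```

```bash
cat > fix2.py <<'E'
from fix import *
im=viewer.get_image("top");P=pts(im)
g=green(im,P).astype(np.uint8)
n,l,s,c=cv2.connectedComponentsWithStats(g); k=1+s[1:,4].argmax(); print(s[k])
cn=max(cv2.findContours((l==k).astype(np.uint8),cv2.RETR_EXTERNAL,cv2.CHAIN_APPROX_NONE)[0],key=cv2.contourArea)
Q=np.array([ray(im,u,v,.02)[:2] for u,v in cn[:,0]])
r=cv2.minAreaRect((Q*1000).astype(np.float32)); print(r,cv2.boxPoints(r))
f=im["frame"];roi=(P[...,0]>.4)&(P[...,0]<.75)&(abs(P[...,1])<.3)
m=roi&(P[...,2]>.205)&(f.max(-1)<90)
v,u=np.where(m);print("ball",len(u),u.mean(),v.mean(),ray(im,u.mean(),v.mean(),.225))
w=(roi&(f.min(-1)>190)&(P[...,2]>.15)).astype(np.uint8)
cn=max(cv2.findContours(w,cv2.RETR_EXTERNAL,cv2.CHAIN_APPROX_NONE)[0],key=cv2.contourArea)
(u,v),rad=cv2.minEnclosingCircle(cn);print("dial",u,v,rad,ray(im,u,v,.176))
E
python3 fix2.py
```

```text
[ 233  163  117   81 3995]
((554.5204467773438, -79.4898681640625), (218.7369842529297, 359.9443054199219), 9.477960586547852) [[ 417.00928   80.01597]
 [ 476.28064 -275.01474]
 [ 692.0316  -238.9957 ]
 [ 632.76025  116.035  ]]
ball 68 305.7352941176471 165.75 [ 0.63396956 -0.11642659  0.225     ]
dial 308.5833435058594 192.22222900390625 15.031561851501465 [ 0.56287052 -0.12790254  0.176     ]
```

View pics/crop_top.png

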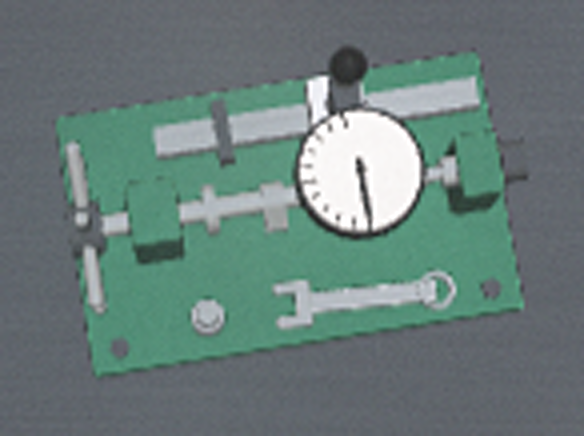

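View pics/crop_scene.png

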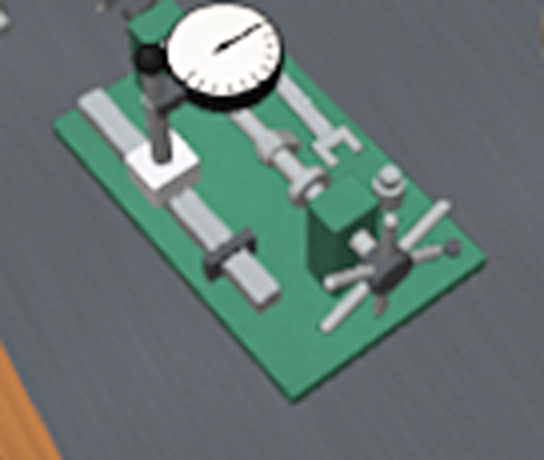

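The rectangle measures 219 × 360 mm, so the plate is pinned down. The ball comes out at fixture (72, -50) and the dial at (0, -49), so they agree and the travel is about 50 mm. Next I turn the tool into the fixture axes (tool x = fixture x, tool y = -fixture y) and go behind the post.

Call:
move_arm --motion '[[[0,0,-1],[0,0,0.43]],[[0,0,0],[0,0,0.43]],[[0.675,-0.345,0],[0,0,0]],[[0.675,-0.345,0],[0,0,0]],[[0.675,-0.345,0],[0,0,0]],[[0.675,-0.345,0],[0,0,0]],[[0.675,-0.345,0],[0,0,0]],[[0.675,-0.345,0],[0,0,0]],[[0.675,-0.345,0],[0,0,0]],[[0.675,-0.345,0],[0,0,0]],[[0.675,-0.345,0],[0,0,0]],[[0.675,-0.345,0],[0,0,0]],[[0.675,-0.345,0],[0,0,0]],[[0.675,-0.345,0],[0,0,0]],[[0.675,-0.345,0],[0,0,0]],[[0.675,-0.345,0],[0,0,0]],[[0.675,-0.345,0],[0,0,0]],[[0.675,-0.345,0],[0,0,0]]]' --claw 1 --force 40

```text
time_s: 2.05
position: [0.6431, -0.1658, 0.2981]
tool_rot: [[0.986, 0.164, -0.0], [0.164, -0.986, 0.0], [-0.0, -0.0, -1.0]]
ft_force: [0.4, -0.9, -0.3]
grip_width: -0.0002
gripper_force: 0.0
```

```bash
cat > st.py <<'E'
from h import *
A=np.radians(9.48); O=np.array([.5545,-.0795]); R=np.array([[np.cos(A),-np.sin(A)],[np.sin(A),np.cos(A)]])
def tof(p): return R.T@(np.array(p[:2])-O)
def st():
    o=env.observe(); t=np.array(o["tool_rot"]); p=np.array(o["position"])
    print("t",round(o["time_s"],2),"fix mm",np.round(tof(p)*1000,1),"z",round(p[2]*1000,1),"F fix",np.round(R.T@np.array(o["ft_force"])[:2],1),np.round(o["ft_force"][2],1),"yaw",np.degrees(np.arctan2(t[1,0],t[0,0])).round(2),"open",round(o["grip_width"],4))
if __name__=="__main__": st()
E
python3 st.py
```

```text
t 2.05 fix mm [ 73.1 -99.7] z 298.1 F fix [ 0.3 -1. ] -0.3 yaw 9.44 open -0.0002
```

Call:
move_arm --motion '[[[0,0,0.64],[0,0,0]],[[0,0,0.64],[0,0,0]],[[0,0,0.64],[0,0,0]],[[0,-0.2,0],[0,0,0]],[[0,-0.2,0],[0,0,0]],[[0,-0.15,0],[0,0,0]],[[0,-0.15,0],[0,0,0]],[[0,-0.15,0],[0,0,0]],[[0,-0.15,0],[0,0,0]],[[0,-0.15,0],[0,0,0]],[[0,-0.15,0],[0,0,0]],[[0,0,0],[0,0,0]]]'

```text
time_s: 3.25
position: [0.6317, -0.1014, 0.2047]
tool_rot: [[0.986, 0.165, 0.004], [0.165, -0.986, -0.0], [0.004, 0.001, -1.0]]
ft_force: [0.7, 0.5, 6.1]
grip_width: -0.0003
gripper_force: 2.4
```

```bash
python3 st.py; python3 fix2.py | grep -E "ball|dial"
```

```text
t 3.25 fix mm [ 72.6 -34.4] z 204.7 F fix [0.8 0.4] 6.1 yaw 9.5 open -0.0003
ball 254 299.3582677165354 164.42125984251967 [ 0.63789548 -0.09751183  0.225     ]
dial 322.5 168.0 25.460853576660156 [ 0.6382974  -0.17070784  0.176     ]
```

```bash
python3 - <<'E'
from h import *
a=viewer.get_image("scene");b=viewer.get_image("top")
c=[cv2.resize(a["frame"][110:250,180:320],(560,560),interpolation=2)[:, :],cv2.resize(b["frame"][120:250,225:355],(560,560),interpolation=2)]
f=cv2.resize(np.hstack(c),(800,400));save("p1",f)
E
```

```text
(no output)
```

View pics/p1.png

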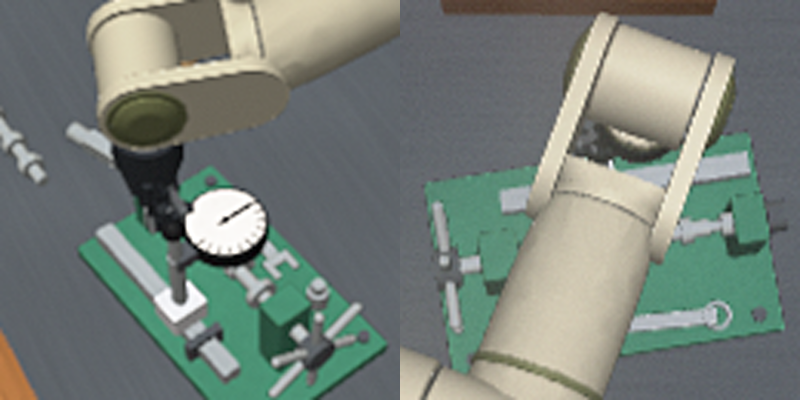

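The left half (scene) shows the closed fingers against the ball and post, with the carriage moving towards its stop. I measure the dial from the scene camera.

```bash
cat > dial.py <<'E'
from st import *
def dial():
    im=viewer.get_image("scene");P=pts(im);f=im["frame"]
    roi=(P[...,0]>.4)&(P[...,0]<.7)&(abs(P[...,1])<.3)
    w=(roi&(f.min(-1)>170)&(P[...,2]>.15)&(P[...,2]<.2)).astype(np.uint8)
    c=max(cv2.findContours(w,cv2.RETR_EXTERNAL,cv2.CHAIN_APPROX_NONE)[0],key=cv2.contourArea)
    Q=np.array([ray(im,u,v,.176)[:2] for u,v in c[:,0]])*1000
    (x,y),r=cv2.minEnclosingCircle(Q.astype(np.float32))
    ctr=tof(np.array([x,y])/1000)*1000
    print("dial fix",ctr.round(1),"r",round(r,1),"travel",round(ctr[1]+100,1))
    # needle: sample darkness on fixture-frame polar grid about the dial
    best=[]
    g=cv2.cvtColor(f,cv2.COLOR_RGB2GRAY)
    for a in np.radians(np.arange(0,360,2)):   # clockwise from fixture -x seen from above
        d=np.array([-np.cos(a),np.sin(a)]); s=[]
        for q in np.linspace(8,28,11):
            p=np.append(R@((ctr+q*d)/1000)+O,.177); cam=np.array(im["attitude"]).T@(p-np.array(im["eye"]))
            s.append((im["cx"]-im["fx"]*cam[0]/cam[2], im["cy"]+im["fy"]*cam[1]/cam[2]))
        s=np.array(s,np.float32); best.append(cv2.remap(g,s[:,:1],s[:,1:],1).mean())
    b=np.array(best); k=b.argmin(); w=np.clip(b.mean()-25-b,0,None)
    i=(np.arange(-8,9)+k)%180; j=np.arange(-8,9)
    ang=2*(k+(w[i]*j).sum()/max(w[i].sum(),1e-9)); print("needle rad",round(np.radians(ang),3),"dark",b.min().round(),"mean",b.mean().round())
    return ctr,r
if __name__=="__main__": st(); dial()
E
python3 dial.py
```

```text
t 3.4 fix mm [ 72.5 -34.6] z 204.4 F fix [0.6 1.4] 6.2 yaw 9.49 open 0.0
dial fix [1.6 1.5] r 47.0 travel 101.5
needle rad 6.253 dark 113.0 mean 240.0
```

Call:
move_arm --motion '[[[0,-0.06,0],[0,0,0]],[[0,-0.06,0],[0,0,0]],[[0,-0.06,0],[0,0,0]],[[0,-0.04,0],[0,0,0]],[[0,0,0],[0,0,0]]]'

```text
time_s: 3.95
position: [0.63, -0.0914, 0.2044]
tool_rot: [[0.986, 0.164, 0.004], [0.164, -0.986, -0.001], [0.003, 0.001, -1.0]]
ft_force: [1.3, -1.0, 5.6]
grip_width: -0.0004
gripper_force: 2.9
```

```bash
python3 dial.py
```

```text
t 3.95 fix mm [ 72.5 -24.2] z 204.4 F fix [ 1.1 -1.2] 5.6 yaw 9.46 open -0.0004
dial fix [ 1.4 12.3] r 46.6 travel 112.3
needle rad 6.231 dark 121.0 mean 241.0
```

Call:
move_arm --motion '[[[0,-0.04,0],[0,0,0]],[[0,-0.04,0],[0,0,0]],[[0,0,0],[0,0,0]]]'

```text
time_s: 4.3
position: [0.6293, -0.0875, 0.2044]
tool_rot: [[0.986, 0.164, 0.004], [0.164, -0.986, -0.001], [0.003, 0.001, -1.0]]
ft_force: [1.1, -2.9, 5.7]
grip_width: 0.0
gripper_force: 3.0
```

```bash
python3 dial.py
```

```text
t 4.3 fix mm [ 72.5 -20.2] z 204.4 F fix [ 0.6 -3. ] 5.7 yaw 9.46 open 0.0
dial fix [ 1.1 15.9] r 46.6 travel 115.9
needle rad 6.262 dark 123.0 mean 241.0
```

Call:
move_arm --motion '[[[0,-0.04,0],[0,0,0]],[[0,-0.04,0],[0,0,0]],[[0,-0.04,0],[0,0,0]],[[0,0,0],[0,0,0]]]'

```text
time_s: 4.75
position: [0.6289, -0.0844, 0.2051]
tool_rot: [[0.987, 0.162, 0.006], [0.162, -0.987, -0.006], [0.005, 0.007, -1.0]]
ft_force: [2.2, -14.5, 6.1]
grip_width: 0.0001
gripper_force: 6.7
```

```bash
python3 dial.py
```

```text
t 4.75 fix mm [ 72.6 -17.1] z 205.1 F fix [ -0.2 -14.7] 6.1 yaw 9.35 open 0.0001
dial fix [ 0.5 17.9] r 47.1 travel 117.9
needle rad 6.254 dark 118.0 mean 240.0
```

Call:
move_arm --motion '[[[0,-0.04,0],[0,0,0]],[[0,-0.02,0],[0,0,0]],[[0,0,0],[0,0,0]],[[0,0,0],[0,0,0]]]'

```text
time_s: 5.2
position: [0.6289, -0.0829, 0.2059]
tool_rot: [[0.987, 0.161, 0.008], [0.161, -0.987, -0.008], [0.007, 0.009, -1.0]]
ft_force: [1.4, -18.9, 9.5]
grip_width: -0.0001
gripper_force: 9.5
```

```bash
python3 dial.py
```

```text
t 5.2 fix mm [ 72.8 -15.6] z 205.9 F fix [ -1.8 -18.8] 9.5 yaw 9.29 open -0.0001
dial fix [ 0.5 17.9] r 47.1 travel 117.9
needle rad 6.254 dark 118.0 mean 240.0
```

Home: the dial no longer moves while the push force rises to 19 N. I back off, lift and look at the wheel.

Call:
move_arm --motion '[[[0,0.4,0],[0,0,0]],[[0,0.4,0],[0,0,0]],[[0,0,-0.7],[0,0,0]],[[0,0,-0.8],[0,0,0]],[[-0.5,0.8,-0.8],[0,0,0]],[[-0.8,0.9,0],[0,0,0]],[[-0.8,0.9,0],[0,0,0]],[[-0.8,0.9,0],[0,0,0]],[[0,0,0],[0,0,0]]]'

```text
time_s: 6.15
position: [0.5364, -0.2858, 0.3092]
tool_rot: [[0.987, 0.158, -0.002], [0.158, -0.987, 0.0], [-0.002, -0.001, -1.0]]
ft_force: [0.4, 0.2, -0.5]
grip_width: 0.0001
gripper_force: 0.0
```

```bash
python3 dial.py; python3 fix2.py; python3 - <<'E'
from st import *
a=viewer.get_image("scene");b=viewer.get_image("top")
c=[cv2.resize(a["frame"][180:280,240:340],(400,400),interpolation=2),cv2.resize(b["frame"][150:260,225:335],(400,400),interpolation=2)]
save("p2",np.hstack(c))
# wheel points: scene camera depth near fixture y=160
for im in(a,b):
    P=pts(im);Q=np.dstack([(P[...,:2]-O)@R,P[...,2]])*1000
    m=(abs(Q[...,1]-160)<15)&(abs(Q[...,0])<85)&(Q[...,2]>35)&(Q[...,2]<190)
    q=Q[m];r=np.hypot(q[:,0],q[:,2]-100);k=(r>35)&(r<80)
    th=np.degrees(np.arctan2(q[k,0],q[k,2]-100)); print(len(th),np.histogram(th,np.arange(-180,181,15))[0]); print(Q[m].mean(0))
    z=np.exp(6j*np.radians(th)).mean(); print("phase",np.degrees(np.angle(z))/6,abs(z))
E
```

```text
t 6.15 fix mm [ -51.8 -200.6] z 309.2 F fix [0.4 0.1] -0.5 yaw 9.07 open 0.0001
dial fix [ 0.5 17.9] r 47.1 travel 117.9
needle rad 6.251 dark 116.0 mean 241.0
[ 233  175   99   65 2292]
((550.4871215820312, -55.051849365234375), (216.23472595214844, 311.7007751464844), 8.92546558380127) [[ 419.49884   82.13699]
 [ 467.85907 -225.7894 ]
 [ 681.4754  -192.24069]
 [ 633.1152   115.6857 ]]
ball 439 355.07972665148066 184.71753986332575 [ 0.57758438 -0.26180395  0.225     ]
dial 287.3644104003906 195.4915313720703 15.050344467163086 [ 0.5524103  -0.06345778  0.176     ]
180 [ 0  0  0  9  8  0  0  7 30  1  0  6 25  0  0 34  3  0  6 36  0  0  1 14]
[  8.21806648 169.06634628 112.02947101]
phase -2.2898497660195907 0.770827422442263
125 [ 0  0  0  4  5  0  0  9 35  1  0 13  4  0  4 42  4  0  0  4  0  0  0  0]
[ -1.18831083 163.56737159 123.86556119]
phase -2.0064343580301145 0.8093050154285852
```

View pics/p2.png

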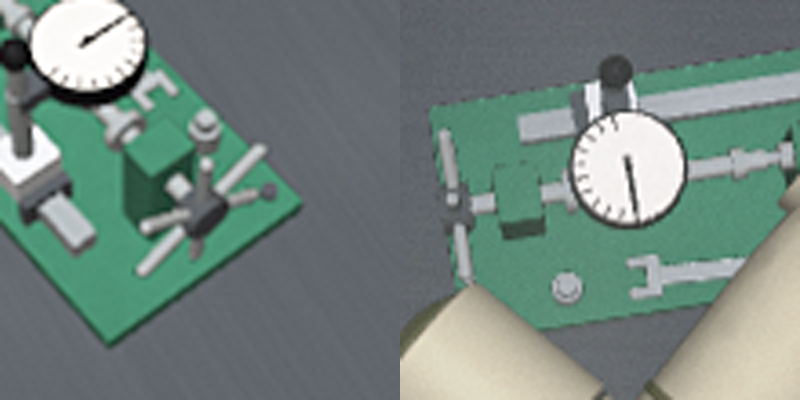

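The carriage block touches its stop in both views (left half around (40, 195)). The fixture's y origin lies about 7 mm beyond the plate centre, so the wheel is at y ≈ 167 in my frame. One spoke is within 2° of upright. Next I go above the wheel.

Call:
move_arm --motion '[[[0.06,-0.92,0],[0,0,-0.05]],[[0.06,-0.92,0],[0,0,0]],[[0.06,-0.92,0],[0,0,0]],[[0.06,-0.92,0],[0,0,0]],[[0.06,-0.92,0],[0,0,0]],[[0.06,-0.92,0],[0,0,0]],[[0.06,-0.92,0],[0,0,0]],[[0.06,-0.92,0],[0,0,0]],[[0,0,0],[0,0,0]]]'

```text
time_s: 7.25
position: [0.4992, 0.0916, 0.31]
tool_rot: [[0.984, 0.179, 0.0], [0.179, -0.984, 0.002], [0.0, -0.001, -1.0]]
ft_force: [-0.5, -1.2, -0.3]
grip_width: -0.0005
gripper_force: 0.0
```

```bash
python3 st.py; python3 - <<'E'
from st import *
im=viewer.get_image("wrist");save("w1",im["frame"])
o=env.observe();T=np.eye(4);T[:3,:3]=o["tool_rot"];T[:3,3]=o["position"];T=T@np.array(im["T_tool_cam"])
im["attitude"]=T[:3,:3];im["eye"]=T[:3,3];P=pts(im);Q=np.dstack([(P[...,:2]-O)@R,P[...,2]])*1000
m=(abs(Q[...,1]-165)<35)&(abs(Q[...,0])<85)&(Q[...,2]>60)&(Q[...,2]<190)
print(m.sum(),Q[m].mean(0),np.percentile(Q[m],[2,50,98],axis=0).round())
t=m&(Q[...,2]>160);print("top spoke",t.sum(),Q[t].mean(0) if t.any() else 0)
E
```

```text
t 7.25 fix mm [-26.3 177.9] z 310.0 F fix [-0.7 -1.1] -0.3 yaw 10.31 open -0.0005
3174 [  4.7641063  161.83815206 125.2312204 ] [[-58. 133.  87.]
 [  5. 164. 122.]
 [ 62. 176. 174.]]
top spoke 222 [  0.38419044 165.01938634 171.37394851]
```

View pics/w1.png

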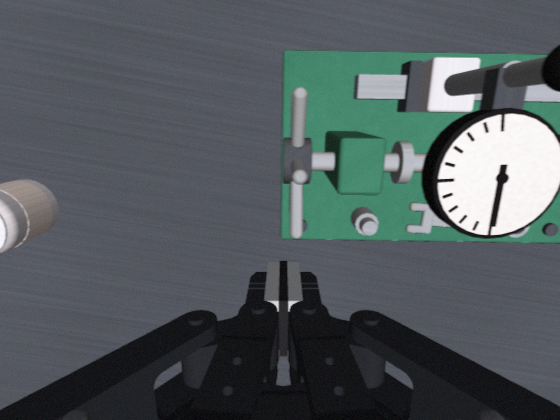

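The wrist view shows the wheel with its upright spoke at (299, 175), y ≈ 165, and the dial clearly visible with the needle at zero. I descend on the -x side of the upright spoke and push +x.

Call:
move_arm --motion '[[[0,0.26,0],[0,0,0.1]],[[0,0,0.77],[0,0,0]],[[0,0,0.77],[0,0,0]],[[0,0,0.77],[0,0,0]],[[0,0,0.75],[0,0,0]],[[0.1,0,0],[0,0,0]],[[0.1,0,0],[0,0,0]],[[0.1,0,0],[0,0,0]],[[0.1,0,0],[0,0,0]],[[0.1,0,0],[0,0,0]],[[0.1,0,0],[0,0,0]],[[0.1,0,0],[0,0,0]],[[0.1,0,0],[0,0,0]],[[0.1,0,0],[0,0,0]],[[0.1,0,0],[0,0,0]],[[0.1,0,0],[0,0,0]],[[0.1,0,0],[0,0,0]],[[0.1,0,0],[0,0,0]],[[0.1,0,0],[0,0,0]]]'

```text
time_s: 9.2
position: [0.5724, 0.0841, 0.1571]
tool_rot: [[0.988, 0.157, 0.001], [0.157, -0.988, 0.0], [0.001, 0.0, -1.0]]
ft_force: [-3.2, -2.1, 2.1]
grip_width: -0.0001
gripper_force: 1.7
```

```bash
cat > wh.py <<'E'
from dial import *
def wheel():
    for n in("scene","top","wrist"):
        im=viewer.get_image(n)
        if n=="wrist":
            o=env.observe();T=np.eye(4);T[:3,:3]=o["tool_rot"];T[:3,3]=o["position"];T=T@np.array(im["T_tool_cam"])
            im["attitude"]=T[:3,:3];im["eye"]=T[:3,3]
        P=pts(im);Q=np.dstack([(P[...,:2]-O)@R,P[...,2]])*1000
        m=(abs(Q[...,1]-165)<12)&(im["frame"].min(-1)>95)
        q=Q[m];r=np.hypot(q[:,0],q[:,2]-100);k=(r>35)&(r<80)&(q[:,2]>70)
        th=np.degrees(np.arctan2(q[k,0],q[k,2]-100)); z=np.exp(6j*np.radians(th)).mean() if len(th) else 0
        print(n,len(th),"phase",(np.degrees(np.angle(z))/6).round(1),round(abs(z),2))
if __name__=="__main__":
    st(); dial(); wheel()
E
python3 wh.py
```

```text
t 9.2 fix mm [ 44.6 158.5] z 157.1 F fix [-3.5 -1.5] 2.1 yaw 9.04 open -0.0001
dial fix [ 7.  15.6] r 45.3 travel 115.6
needle rad 0.115 dark 103.0 mean 227.0
scene 139 phase -3.2 0.76
top 8 phase -9.4 0.87
wrist 1905 phase -7.5 0.94
```

Call:
move_arm --motion '[[[-0.08,0,0],[0,0,0]],[[0,-0.06,-1],[0,0,-0.05]],[[-0.8,-0.06,0],[0,0,0]],[[-0.8,0,0],[0,0,0]],[[0,0,0.5],[0,0,0]],[[0,0,0.5],[0,0,0]],[[0.1,0,0],[0,0,0]],[[0.1,0,0],[0,0,0]],[[0.1,0,0],[0,0,0]],[[0.1,0,0],[0,0,0]],[[0.1,0,0],[0,0,0]],[[0.1,0,0],[0,0,0]],[[0.1,0,0],[0,0,0]],[[0.1,0,0],[0,0,0]],[[0,0,0],[0,0,0]]]'

```text
time_s: 10.9
position: [0.5273, 0.0829, 0.1564]
tool_rot: [[0.986, 0.164, -0.002], [0.164, -0.986, -0.0], [-0.002, -0.0, -1.0]]
ft_force: [-4.4, -0.3, 1.3]
grip_width: 0.0001
gripper_force: 1.9
```

```bash
python3 - <<'E'
s=open('dial.py').read()
s=s.replace('    # needle','    ctr=np.array([0.5,17.9])\n    # needle')
open('dial.py','w').write(s)
E
python3 wh.py
```

```text
t 10.9 fix mm [-1.000e-01  1.647e+02] z 156.4 F fix [-4.4  0.4] 1.3 yaw 9.45 open 0.0001
dial fix [ 0.4 17.9] r 47.1 travel 117.9
needle rad 1.084 dark 116.0 mean 239.0
scene 80 phase 16.1 0.83
top 10 phase 26.5 0.98
wrist 4334 phase 15.8 0.87
```

Call:
move_arm --motion '[[[0.08,0,0],[0,0,0]],[[0.08,0,0],[0,0,0]],[[0.08,0,0],[0,0,0]],[[0,0,0],[0,0,0]]]'

```text
time_s: 11.5
position: [0.5392, 0.0847, 0.1563]
tool_rot: [[0.986, 0.164, -0.001], [0.164, -0.986, -0.0], [-0.001, 0.0, -1.0]]
ft_force: [-3.3, -0.9, -0.0]
grip_width: 0.0001
gripper_force: 1.4
```

```bash
python3 wh.py
```

```text
t 11.5 fix mm [ 12.  164.5] z 156.3 F fix [-3.4 -0.3] -0.0 yaw 9.44 open 0.0001
dial fix [ 0.5 17.9] r 47.1 travel 117.9
needle rad 1.966 dark 109.0 mean 240.0
scene 86 phase 29.5 0.81
top 4 phase -18.7 0.96
wrist 4178 phase 28.8 0.82
```

Call:
move_arm --motion '[[[0.07,0,0],[0,0,0]],[[0.07,0,0],[0,0,0]],[[0.06,0,0],[0,0,0]],[[0,0,0],[0,0,0]]]'

```text
time_s: 12.1
position: [0.5495, 0.0864, 0.1567]
tool_rot: [[0.986, 0.164, 0.001], [0.164, -0.986, 0.0], [0.001, 0.0, -1.0]]
ft_force: [-2.5, -0.6, 0.1]
grip_width: 0.0001
gripper_force: 0.9
```

```bash
python3 wh.py
```

```text
t 12.1 fix mm [ 22.4 164.5] z 156.7 F fix [-2.6 -0.1] 0.1 yaw 9.43 open 0.0001
dial fix [ 0.5 17.9] r 47.1 travel 117.9
needle rad 2.182 dark 108.0 mean 240.0
scene 104 phase -19.6 0.78
top 0 phase 0.0 0
wrist 3679 phase -21.5 0.81
```

The needle reads 2.18, at its peak. I back off and lift clear.

Call:
move_arm --motion '[[[-0.1,0,0],[0,0,0]],[[-0.06,0,0],[0,0,0]],[[0,0,-0.6],[0,0,0]],[[0,0,-0.9],[0,0,0]],[[0,0,-0.9],[0,0,0]],[[-0.6,-0.5,0],[0,0,0]],[[0,0,0],[0,0,0]],[[0,0,0],[0,0,0]]]'

```text
time_s: 13.1
position: [0.5071, 0.1051, 0.2768]
tool_rot: [[0.986, 0.165, 0.001], [0.165, -0.986, -0.0], [0.001, 0.0, -1.0]]
ft_force: [0.4, -0.5, -0.4]
grip_width: 0.0
gripper_force: 0.0
```

```bash
python3 wh.py; python3 - <<'E'
from h import *
save("fin",viewer.get_image("wrist")["frame"])
E
```

```text
t 13.1 fix mm [-16.4 189.8] z 276.8 F fix [ 0.3 -0.6] -0.4 yaw 9.48 open 0.0
dial fix [ 0.5 17.9] r 47.1 travel 117.9
needle rad 2.181 dark 110.0 mean 241.0
scene 144 phase -15.7 0.76
top 0 phase 0.0 0
wrist 2032 phase -15.9 0.85
```

View pics/fin.png

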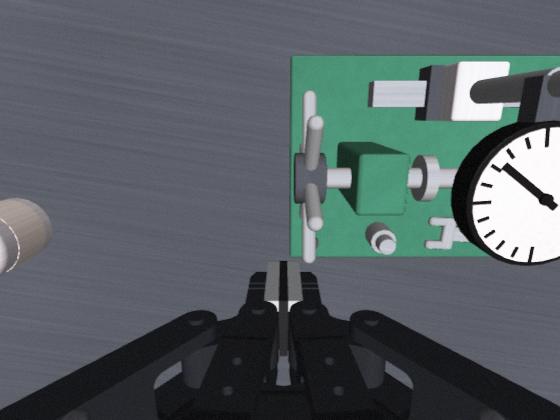

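The wrist view shows the fingers clear of everything, the carriage against its stop (440, 90) and the needle pointing up-left to (505, 165), steady at 2.18 rad.

```bash
python3 -c "
from rig import env
print(env.close_job())"
```

```text
the job is handed in; nothing more can be done
None
```

I slid the gauge home against its stop and turned the camshaft to the peak, with the needle last reading 2.18 rad; the arm was clear of everything when I handed the job in. No verdict came back.

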